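Put two small pressure gauges away in their tray, stems out

TASK

Put the two small pressure gauges away in the grey tray, one in each bay, in either order: lying flat on the tray's floor, dial up, with the stem pointing straight out through the notch in the bay's wall. Set them down gently rather than dropping them, let go, and leave the large black gauge where it lies.

Things in the scene. Friction and masses are not known exactly. Their poses are not given: they have to be found in the camera images.
- gauge_a: First small pressure gauge on its back, dial up: round steel case 54 mm in diameter, 30 mm thick, 0.2 kg; brass stem sticking out of its rim (14 mm square, then round), tip 59 mm from the case's axis, 15 mm above the underside. Origin: centre of the underside; x along the stem, z up. Grip across the case at right angles to the stem.
- gauge_b: Second, identical small pressure gauge on its back, dial up: round steel case 54 mm in diameter, 30 mm thick, 0.2 kg; brass stem sticking out of its rim (14 mm square, then round), tip 59 mm from the case's axis, 15 mm above the underside. Origin: centre of the underside; x along the stem, z up. Grip across the case at right angles to the stem.
- tray: Fixed grey tray, 87 (x) by 280 mm (y), floor 5 mm thick. Origin: underside, midway between the two bays; x towards the notched wall, z up. Bay centres at x 0, y -66 and 66 mm. Notched and plain walls (inner faces x 38 and -38 mm) rise 35 mm above the bench; each bay's notch is 36 mm wide, centred, open from the top to the floor. End walls (y +-135 mm) and divider (y 0) rise only 20 mm.
- large_gauge: Large black gauge lying on its back, dial up, not to be moved: case 104 mm in diameter and 40 mm thick, brass stem tip 97 mm from the case's axis. Origin: centre of the underside; x along the stem, z up.
Mind the look-alikes: they are no part of the job. Leave any purple look-alike of the gauge_a alone. Leave any brown look-alike of the gauge_b alone.

How it is judged:
By the outcome, as a careful person would: the job done as asked, in the order asked, and still so for the second after the job is handed in, with the robot touching nothing.
It also fails if it takes over 48 s, if anything falls off the work surface, if the arm or the gripper's body presses on something with over 40 N, if the wrist force passes 120 N, or if a joint passes its speed limit or range.

ROBOT

A 6-joint arm with a two-finger parallel gripper is mounted at the origin on the work surface. World frame = base frame: x ahead of the robot, y to its left, z up, the work surface at z = 0. Lengths are in m, angles in degrees, forces in N, time in s.
With the tool pointing down it reaches from about 0.4 to 0.825 m from the base axis. Payload 7 kg.
Tool frame: the origin (TCP) lies midway between the tips of the shut fingers; the grasp point (between the pads) lies 19 mm behind it; z points along the fingers, y is the direction in which the jaws open and shut (so a half turn about z gives the same grasp; the last joint's range is limited). The gripper opens to 88 mm and grips with 3 to 60 N. Pads are 19 mm wide; open, the fingers measure 130 mm over their backs; the gripper's body (78 mm by 193 mm) begins 47 mm behind the grasp point.
Start: joints at [81.251, 20.546, 0.682, 0, -70.136, -16.507], TCP at [0.288, 0.61, 0.227] pointing down, gripper open.
Joint ranges: [-176.03, 176.03], [-82.01, 121.73], [-58.28, 71.71], [-173.87, 95.51], [-174.79, -0.11], [-173.66, 173.66]. Speed limits (degrees/s): [136.94, 136.94, 172.46, 180, 180, 180].

INTERFACE

Orientations are given as a 3x3 rotation matrix whose columns are the frame's x, y, z axes.
In Python, from rig import robot gives the robot as it stands. Calls block until the motion is done:
- robot.goto(position, orientation): joint-space move of the TCP to a pose.
- robot.servo_line(position, ori=None, speed=0.15): straight line of the TCP; ori=None keeps the orientation; speed is the mean speed in m/s.
- robot.movej(angles): joint-space move.
- robot.move_gripper(opening): opening from 0.0 (shut) to 1.0 (fully open); the grip force is fixed at half the most; returns when the fingers have stopped.
- robot.dwell(seconds).
- robot.ik(position, orientation): joint angles nearest the present ones, or None.
- robot.grab_frame(name): name is "scene" or "top" or "wrist"; returns (picture, depth): 384x512x3 uint8, red, green, blue; 384x512 float32, m along the optical axis (not along the pixel's ray), 0 where there is no reading.
- robot.camera_info(name): a dict with "vfov" (degrees; the focal length in pixels is half the picture's height over the tangent of half this angle, whatever the lens; pixels are square), "cx", "cy" (the principal point, pixels), "view" (4x4, takes a point from world to camera coordinates); the wrist camera has in their place "T_tool_cam" (4x4, takes a point from camera to tool coordinates, whose origin is the TCP and whose axes are the flange's). Camera axes: x right, y down, z forward; pixel columns grow to the right and rows downward; lengths in m; the calibration is good to about 2 mm. A picture is of the moment at which its call begins: read the wrist's pose just before it. camera_info takes no time and is no camera call.
A pose or a line that the arm cannot do raises robot.Unreachable and nothing moves.
- robot.job_done(): hands the job in, once; it reports no verdict.
Readings, each from a call of its own:
- robot.read_t(): time.
- robot.read_qpos(): joint angles.
- robot.read_qvel(): joint speeds.
- robot.read_effort(): joint torques, N m.
- robot.read_position(): TCP position.
- robot.read_tcp_rot(): TCP orientation.
- robot.read_force(): force on the tool from outside, world axes, zero at the start.
- robot.read_ft_torque(): the same for the moment, N m.
- robot.read_grip_width(): opening from 0.0 (shut) to 1.0 (fully open).
Only numpy, scipy, OpenCV 4.12 (cv2) and the standard library are available. Lean on these libraries where they do the work, as an engineer would, in place of code of your own. Each camera call takes 0.05 s, during which the arm holds its last target. There are 200 camera calls.

## Working session

There is one attempt and no reset: what is moved stays moved. The work goes in short steps, each a Python script; the robot and the scene stay as the last script left them, time stands still between calls to the robot, and variables do not carry over. Pictures are saved under pics/ and viewed, on a budget of 10 in all, crops included, one or two more only if the job needs it, and the job is handed in when it is done.

```bash
mkdir -p pics; ls
python3 - <<'E'
from rig import robot
import cv2,numpy as np
for n in("top","scene"):
    im,d=robot.grab_frame(n);np.savez(f"{n}0.npz",im=im,d=d)
    cv2.imwrite(f"pics/{n}0.png",cv2.resize(im[:,:,::-1],(800,600)))
    print(n,robot.camera_info(n),(d>0).mean())
print(robot.camera_info("wrist"),robot.read_t())
print(robot.read_tcp_rot())
E
```

```text
pics
top {'vfov': 48.16613812434879, 'cx': 258.23484796470007, 'cy': 190.29593031212607, 'view': array([[-0.01867291, -0.99982162, -0.0028379 ,  0.0288202 ],
       [-0.99605015,  0.01884876, -0.08676878,  0.60489618],
       [ 0.08680679,  0.00120646, -0.99622444,  0.88693765],
       [ 0.        ,  0.        ,  0.        ,  1.        ]])} 0.9959462483723959
scene {'vfov': 52.047814280765984, 'cx': 254.68542703447, 'cy': 194.18782273352585, 'view': array([[-0.48991189,  0.87174209, -0.00721528,  0.24062816],
       [ 0.73452259,  0.40830964, -0.54199613, -0.41473507],
       [-0.46953477, -0.27083013, -0.84035001,  1.0681772 ],
       [ 0.        ,  0.        ,  0.        ,  1.        ]])} 0.9959564208984375
{'vfov': 58.427306180541386, 'cx': 253.45441574071822, 'cy': 190.3832630958637, 'T_tool_cam': array([[ 2.72347062e-05, -9.56223608e-01, -2.92636995e-01,
         7.99399079e-02],
       [ 9.99999371e-01, -3.02123053e-04,  1.08028681e-03,
        -4.40561010e-04],
       [-1.12140813e-03, -2.92636841e-01,  9.56222998e-01,
        -1.59151406e-01],
       [ 0.00000000e+00,  0.00000000e+00,  0.00000000e+00,
         1.00000000e+00]])} 0.1
[[ 9.04374584e-01 -4.26739210e-01 -5.08936595e-04]
 [-4.26739484e-01 -9.04373436e-01 -1.44984528e-03]
 [ 1.58437093e-04  1.52838656e-03 -9.99998819e-01]]
```

View pics/top0.png

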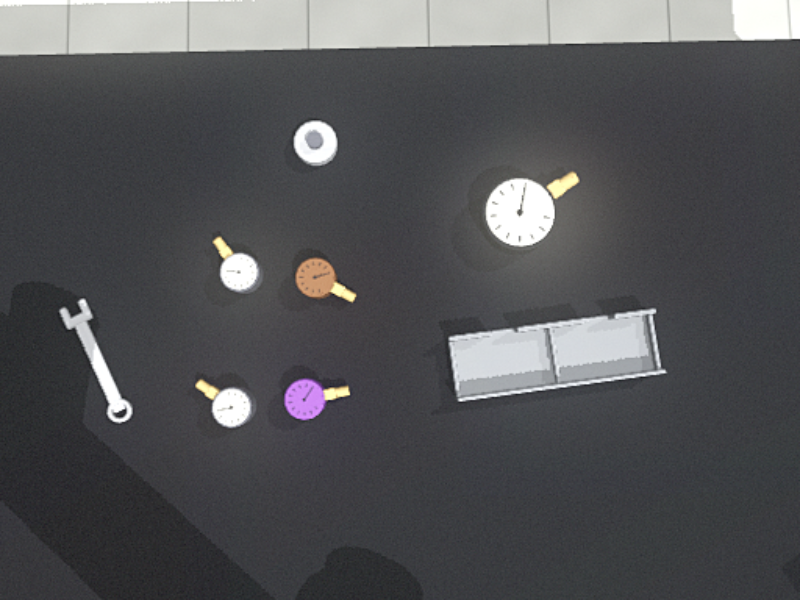

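View pics/scene0.png

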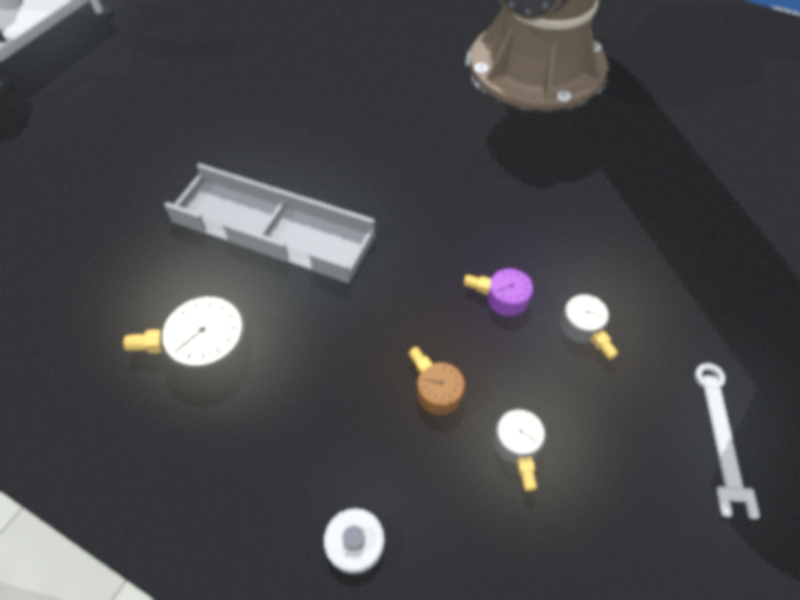

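The top view shows the small white gauges at about (239,272) and (231,408), with stems up-left. The brown and purple look-alikes are to their right, the large gauge is at (520,212), and the tray is at (555,355) with its notches on the upper wall. The scene view agrees. Next I'll measure them.

```bash
cat > h.py <<'E'
import numpy as np,cv2
from rig import robot
def rays(n,uv,T=None):
    c=robot.camera_info(n);f=192/np.tan(np.radians(c["vfov"]/2))
    uv=np.atleast_2d(uv).astype(float)
    d=np.c_[(uv[:,0]-c["cx"])/f,(uv[:,1]-c["cy"])/f,np.ones(len(uv))]
    M=np.linalg.inv(c["view"]) if T is None else T@c["T_tool_cam"]
    return M[:3,3],d@M[:3,:3].T
def plane(n,uv,z,T=None):
    o,d=rays(n,uv,T);return o+d*((z-o[2])/d[:,2])[:,None]
def tool():
    T=np.eye(4);T[:3,:3]=robot.read_tcp_rot();T[:3,3]=robot.read_position();return T
def down(jaw):  # jaw dir angle (rad) -> tool pointing down
    y=np.array([np.cos(jaw),np.sin(jaw),0]);z=np.array([0,0,-1.]);return np.c_[np.cross(y,z),y,z]
def blobs(m,lo,hi):
    n,l,s,c=cv2.connectedComponentsWithStats(m.astype(np.uint8))
    return [(l==i,s[i,4],c[i]) for i in range(1,n) if lo<s[i,4]<hi]
def gauges(n,im,T=None,lo=20,hi=3000):
    """stem blobs and white dial blobs; returns list"""
    h=cv2.cvtColor(im,cv2.COLOR_RGB2HSV)
    stem=(h[...,0]>12)&(h[...,0]<32)&(h[...,1]>90)&(h[...,2]>110)
    dial=(h[...,1]<50)&(h[...,2]>205)
    dial=cv2.morphologyEx(dial.astype(np.uint8),cv2.MORPH_CLOSE,np.ones((5,5)))
    out=[[],[]]
    for k,(m,z) in enumerate(((stem,.015),(dial,.03))):
        for b,a,c in blobs(m,lo,hi):
            cn=cv2.findContours(b.astype(np.uint8),0,1)[0];p=plane(n,np.vstack(cn)[:,0],z,T)[:,:2].astype(np.float32)
            mean=plane(n,np.argwhere(b)[:,::-1],z,T)[:,:2].mean(0)
            out[k].append((c,a,mean,cv2.minEnclosingCircle(p)))
    return out
E
python3 - <<'E'
from h import *
np.set_printoptions(precision=4,suppress=True)
for n in("top","scene"):
    im=np.load(n+"0.npz")["im"]
    S,D=gauges(n,im)
    for k,L in(("stem",S),("dial",D)):
        for c,a,m,mec in L: print(n,k,c.round(),a,m,np.array(mec[0]),round(mec[1],4))
n="top";z=np.load("top0.npz");d=z["d"]
v,u=np.mgrid[:384,:512];o,r=rays(n,np.c_[u.ravel(),v.ravel()]);P=(o+r*d.reshape(-1,1)).reshape(384,512,3)
print("table z",np.median(P[100:350,100:500,2]))
m=(P[...,2]>.012)&(u>270)&(v>190)&(v<270)
Q=P[m];print(len(Q),Q.min(0),Q.max(0))
hi=Q[Q[:,2]>.028];R=cv2.minAreaRect(hi[:,:2].astype(np.float32));print("rect",R)
im=z["im"][185:265,275:440];cv2.imwrite("pics/tray.png",cv2.resize(im[:,:,::-1],None,fx=4.8,fy=4.8,interpolation=2))
E
```

```text
top stem [363. 112.] 23 [ 0.7728 -0.2143] [ 0.7704 -0.2146] 0.0125
top stem [142. 157.] 42 [0.6834 0.2691] [0.6821 0.2681] 0.0163
top stem [203. 179.] 449 [0.6339 0.1352] [0.6274 0.1245] 0.0444
top stem [132. 247.] 43 [0.4893 0.2893] [0.4881 0.2885] 0.0165
top stem [215. 248.] 27 [0.4843 0.1113] [0.4827 0.1128] 0.0166
top dial [202.  91.] 460 [0.8231 0.136 ] [0.8237 0.1363] 0.0297
top dial [333. 135.] 1498 [ 0.7201 -0.1439] [ 0.7239 -0.1468] 0.052
top dial [153. 174.] 427 [0.6449 0.2415] [0.6451 0.2416] 0.0249
top dial [ 63. 233.] 738 [0.5221 0.4295] [0.5262 0.4315] 0.0873
top dial [148. 260.] 448 [0.4624 0.2514] [0.4627 0.2518] 0.0252
scene stem [305. 180.] 157 [0.4767 0.1095] [0.4783 0.1092] 0.0194
scene stem [ 91. 218.] 315 [ 0.7562 -0.2123] [ 0.7595 -0.2115] 0.0265
scene stem [387. 220.] 185 [0.4842 0.2856] [0.4826 0.2877] 0.0198
scene stem [279. 244.] 922 [0.6287 0.1294] [0.6264 0.1207] 0.0463
scene stem [337. 303.] 221 [0.6782 0.2654] [0.6785 0.2652] 0.0193
scene dial [20. 10.] 471 [ 0.3453 -0.8413] [ 0.3452 -0.8289] 0.0664
scene dial [307.  43.] 43 [ 0.0897 -0.0685] [ 0.0899 -0.0688] 0.012
scene dial [147. 138.] 749 [ 0.5508 -0.2316] [ 0.5598 -0.2314] 0.0603
scene dial [201. 156.] 925 [ 0.5362 -0.1025] [ 0.5325 -0.1055] 0.0637
scene dial [375. 200.] 455 [0.4614 0.2506] [0.4612 0.2502] 0.0253
scene dial [129. 211.] 1713 [ 0.7138 -0.1493] [ 0.7133 -0.1504] 0.0484
scene dial [458. 259.] 529 [0.5082 0.4196] [0.5115 0.4192] 0.0543
scene dial [333. 276.] 634 [0.644  0.2405] [0.6436 0.2403] 0.0252
scene dial [464. 325.] 24 [0.6191 0.4559] [0.6195 0.4554] 0.0045
scene dial [226. 345.] 925 [0.8302 0.1393] [0.8298 0.1393] 0.0292
table z -0.00023604120700726483
1123 [ 0.466  -0.3287  0.012 ] [0.5825 0.0163 0.9362]
rect ((0.520460844039917, -0.15637797117233276), (0.08714818954467773, 0.34179630875587463), 6.680565357208252)
```

View pics/tray.png

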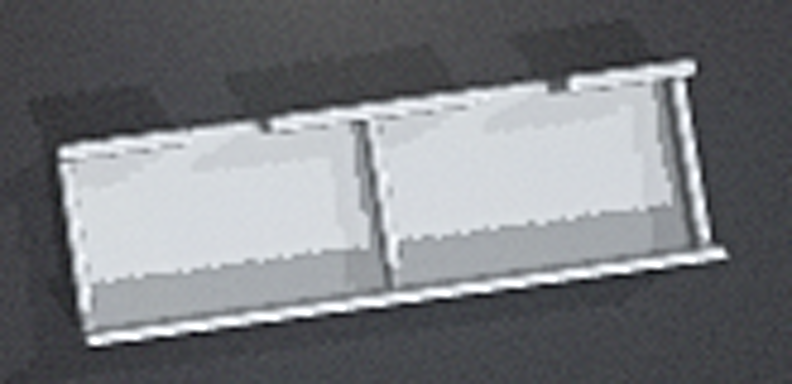

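The tray crop shows its wall-top corners at (58,150), (694,66), (726,255) and (90,343). The notches are in the upper (+x) wall.

Run:
```python
from h import *
np.set_printoptions(precision=4,suppress=True)
c=np.array([[58,150],[694,66],[726,255],[90,343]])/4.8+[275,185]-.4
p=plane("top",c,.035)[:,:2];print(p,p.mean(0))
for a,b in((1,0),(2,3)):
    e=p[b]-p[a];print("yaw",np.degrees(np.arctan2(-e[0],e[1])),np.linalg.norm(e))
tray=p.mean(0)
for nm,q in(("A",(.6446,.2408,.0)),("B",(.462,.251,0)),("tray",(*tray,0))):
  for j in {"A":(-54,126),"B":(-35,145),"tray":(-83,97)}[nm]:
    for z in(.004,.13):
        r=robot.ik([q[0],q[1],z],down(np.radians(j)));print(nm,j,z,None if r is None else np.array(r).round(1))
def look(pos,jaw,name):
    robot.goto(pos,down(np.radians(jaw)));T=tool();im,d=robot.grab_frame("wrist")
    np.savez(name+".npz",im=im,d=d,T=T);cv2.imwrite(f"pics/{name}.png",im[:,:,::-1]);print(name,robot.read_t());return im,T
for nm,q,j in(("wA",(.6446,.2408,.13),-54),("wB",(.462,.251,.13),-35)):
    im,T=look(q,j,nm);S,D=gauges("wrist",im,T,100,30000)
    for k,L in(("stem",S),("dial",D)):
        for cc,a,m,mec in L: print(k,cc.round(),a,m,np.array(mec[0]),round(mec[1],4))
im=np.hstack([np.load(f"{n}.npz")["im"] for n in("wA","wB")]);cv2.imwrite("pics/wAB.png",cv2.resize(im[:,:,::-1],(800,300),interpolation=3))
```

```text
[[ 0.5497 -0.0411]
 [ 0.5812 -0.3202]
 [ 0.4988 -0.3299]
 [ 0.4661 -0.0529]] [ 0.524 -0.186]
yaw 6.434897287584065 0.28083272255191555
yaw 6.73909228791799 0.27884904975909963
A -54 0.004 [ 36.7  32.9 -11.    0.  -46.1  89.3]
A -54 0.13 [ 36.7  25.6  -4.6   0.  -59.8  89.3]
A 126 0.004 [ 36.7  32.9 -11.    0.  -46.1 -90.7]
A 126 0.13 [ 36.7  25.6  -4.6   0.  -59.8 -90.7]
B -35 0.004 [ 49.9  21.4 -33.    0.  -35.6  95.1]
B -35 0.13 [ 49.9  11.5 -25.7   0.  -52.8  95.1]
B 145 0.004 [ 49.9  21.4 -33.    0.  -35.6 -84.9]
B 145 0.13 [ 49.9  11.5 -25.7   0.  -52.8 -84.9]
tray -83 0.004 [  0.6  23.5 -29.1   0.  -37.4  96.4]
tray -83 0.13 [  0.6  14.2 -22.    0.  -53.8  96.4]
tray 97 0.004 [  0.6  23.5 -29.1   0.  -37.4 -83.6]
tray 97 0.13 [  0.6  14.2 -22.    0.  -53.8 -83.6]
wA 2.0417
stem [255. 138.] 241 [0.677  0.2634] [0.6802 0.2649] 0.0183
stem [329. 252.] 1092 [0.6345 0.1514] [0.6381 0.1454] 0.027
stem [ 68. 291.] 902 [0.4627 0.3193] [0.4638 0.3172] 0.0334
stem [439. 291.] 933 [0.6631 0.0436] [0.6624 0.0446] 0.0334
stem [377. 344.] 4170 [0.5859 0.0499] [0.5733 0.0534] 0.1417
dial [492
[... 206 characters left out ...]
952] [0.5353 0.2978] 0.0344
dial [382. 255.] 1293 [0.6625 0.1201] [0.6649 0.1194] 0.0344
dial [140. 339.] 795 [0.4699 0.2414] [0.4682 0.2456] 0.0213
wB 2.85
stem [482.  13.] 315 [0.6728 0.2634] [0.6736 0.2599] 0.0112
stem [255. 133.] 387 [0.4879 0.2863] [0.4874 0.2851] 0.0182
stem [495. 193.] 1900 [0.6247 0.1294] [0.6277 0.1222] 0.0397
stem [ 68. 291.] 929 [0.2639 0.2661] [0.2658 0.2645] 0.0332
stem [439. 291.] 940 [0.5444 0.0699] [0.541  0.0715] 0.0333
stem [377. 344.] 4179 [0.469  0.0513] [0.4562 0.0503] 0.1419
dial [131.  15.] 817 [0.4658 0.4026] [0.4659 0.4037] 0.0154
dial [477.  60.] 3836 [0.6479 0.2402] [0.648  0.2394] 0.0247
dial [256. 191.] 2809 [0.4639 0.2505] [0.4637 0.2502] 0.0244
```

View pics/wAB.png

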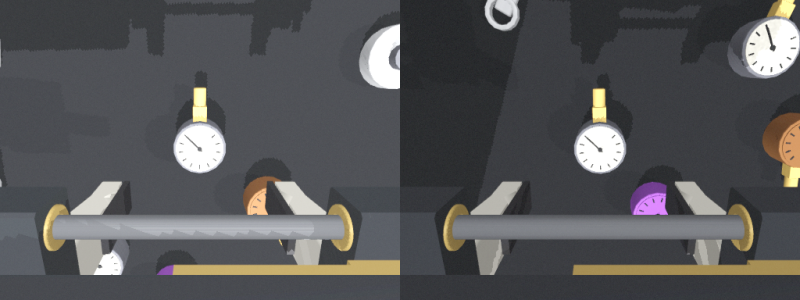

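Wrist views: both stems run straight up the image at column 255, so the jaw angles of -54 and -35 are right. The finger paths are clear of the look-alikes. Picking A and placing it in the -66 bay.

```bash
cat >> h.py <<'E'
YAW=np.radians(6.6);TRAY=np.array([.524,-.186])
def job(nm,xy,stem,bay):
    xy=np.array(xy);R=down(np.radians(stem)-np.pi/2)
    robot.goto([*xy,.06],R);robot.servo_line([*xy,.004],R,speed=.08)
    f0=robot.read_force();robot.move_gripper(0.0)
    print("grip mm",robot.read_grip_width()*88,"F",f0.round(1) if hasattr(f0,'round') else f0)
    robot.servo_line([*xy,.03],speed=.06);robot.servo_line([*xy,.12],speed=.2)
    print("held mm",robot.read_grip_width()*88)
    p=TRAY+bay*np.array([-np.sin(YAW),np.cos(YAW)]);R=down(YAW-np.pi/2)
    robot.goto([*p,.12],R);robot.dwell(.2)
    T=tool();im,d=robot.grab_frame("wrist");np.savez("held"+nm+".npz",im=im,T=T);cv2.imwrite(f"pics/held{nm}.png",im[:,:,::-1])
    robot.servo_line([*p,.03],speed=.12);robot.servo_line([*p,.012],speed=.04);robot.dwell(.2)
    b=np.array(robot.read_force())[2];z=.012
    while z>.0078:
        z-=.0005;robot.servo_line([*p,z],speed=.02);f=np.array(robot.read_force())[2]-b
        if f>2: break
    print("contact z",z,"dF",f,"pos",robot.read_position())
E
python3 - <<'E'
from h import *
job("A",(.6453,.2407),36,-.066)
robot.dwell(.1);print(robot.read_force(),robot.read_t())
im,d=robot.grab_frame("wrist")
h=np.load("heldA.npz")["im"];cv2.imwrite("pics/A2.png",cv2.resize(np.hstack([h,im])[:,:,::-1],(800,300),interpolation=3))
E
```

```text
grip mm 53.71914469892431 F [ 0.4 -0.3  0.4]
held mm 53.70734653334536
contact z 0.008999999999999998 dF 2.1795659829852343 pos [ 0.53168808 -0.25156606  0.00914144]
[-0.43503691  0.68383741  0.10946118] 11.725
```

View pics/A2.png

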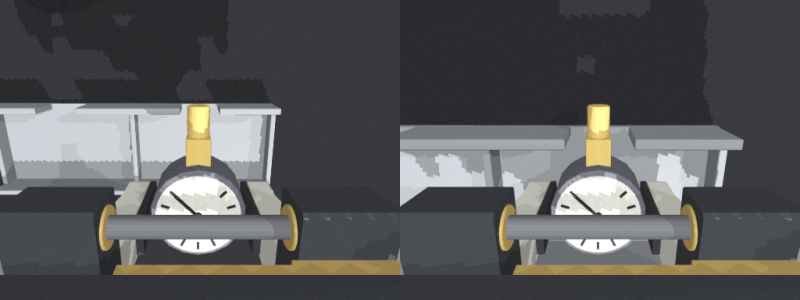

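Gauge A rests on the tray floor, held with its stem at column 598, centred in the notch (562–636). The stem is straight. Releasing A and doing B.

Run:
```python
from h import *
def release():
    robot.move_gripper(.78);p=np.array(robot.read_position())
    robot.servo_line([p[0],p[1],.04],speed=.06);robot.servo_line([p[0],p[1],.12],speed=.2)
release()
job("B",(.463,.2504),55.4,.066)
im,d=robot.grab_frame("wrist")
release()
robot.goto([.45,.2,.2],down(np.radians(-35)))
print(robot.read_t())
t,d=robot.grab_frame("top");np.savez("end.npz",im=t,d=d)
e=cv2.resize(t[185:265,275:440],(800,388),interpolation=2)
cv2.imwrite("pics/end.png",np.vstack([e,cv2.resize(t[:200,:270],(270,200)) if 0 else np.zeros((0,800,3),np.uint8)])[:,:,::-1])
s,_=robot.grab_frame("scene");cv2.imwrite("pics/ends.png",cv2.resize(s,(800,600))[:,:,::-1])
```

```text
grip mm 53.99874540542712 F [0.1 0.2 0.1]
held mm 53.7569246887269
contact z 0.008999999999999998 dF 8.282955189257924 pos [ 0.51650764 -0.12044377  0.00948578]
25.7417
```

View pics/end.png

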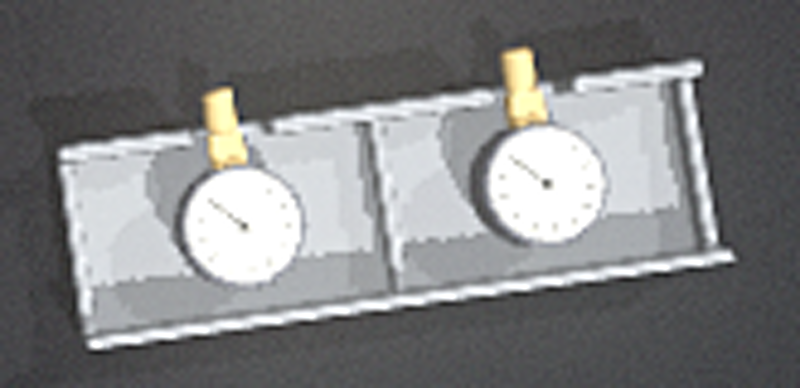

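View pics/ends.png

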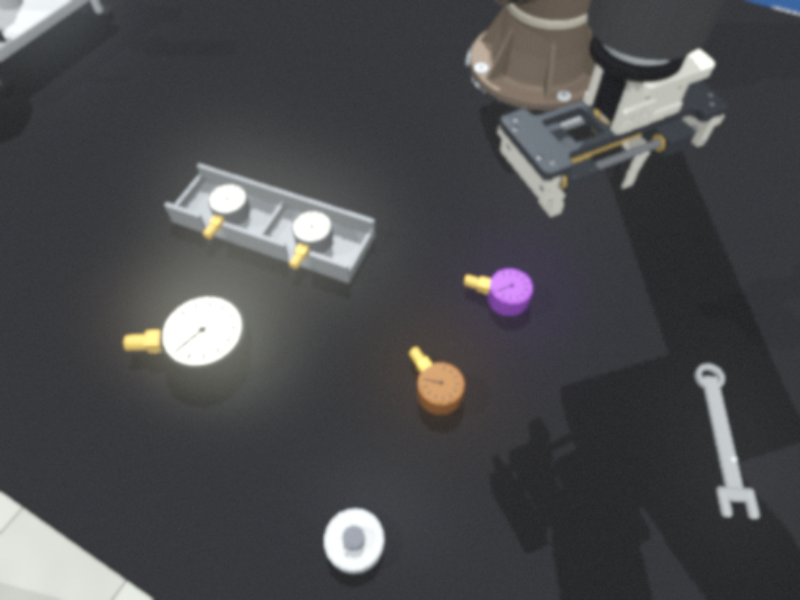

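Top crop: the dials are at (242,225) and (547,185), and both stems point out through the notches. The scene view shows everything else in place. One numeric check, then I'll hand it in.

Run:
```python
from h import *
np.set_printoptions(precision=4,suppress=True)
z=np.load("end.npz");d=z["d"];im=z["im"]
v,u=np.mgrid[:384,:512];o,r=rays("top",np.c_[u.ravel(),v.ravel()]);P=(o+r*d.reshape(-1,1)).reshape(384,512,3)
c,s=np.cos(YAW),np.sin(YAW);L=(P[...,:2]-TRAY)@np.array([[c,-s],[s,c]])
h=cv2.cvtColor(im,cv2.COLOR_RGB2HSV)
for b in(-.066,.066):
    m=(np.hypot(L[...,0],L[...,1]-b)<.04)&(P[...,2]>.028)&(abs(L[...,0])<.036)
    Q=np.c_[L[m],P[...,2][m]];ce=np.array(cv2.minEnclosingCircle(Q[:,:2].astype(np.float32))[0])
    A=np.c_[Q[:,:2]-ce,np.ones(len(Q))];f=np.linalg.lstsq(A,Q[:,2],rcond=None)[0]
    st=(h[...,1]>80)&(h[...,0]>10)&(h[...,0]<35)&(abs(L[...,1]-b)<.04)&(L[...,0]>.02)&(L[...,0]<.09)
    ps=plane("top",np.argwhere(st)[:,::-1],.02)[:,:2]-TRAY
    sm=(ps@np.array([[c,-s],[s,c]])).mean(0)
    print("bay",b,"centre",ce,"top z",f[2],"tilt deg",np.degrees(f[:2]),"stem",sm,"yaw err",np.degrees(np.arctan2(*(sm-ce)[::-1])))
for c_,a,m,mec in gauges("top",im)[1]: print(c_.round(),m)
print(robot.read_force(),robot.read_grip_width(),robot.read_t())
robot.job_done()
```

```text
bay -0.066 centre [ 0.0038 -0.0656] top z 0.0350376570010656 tilt deg [-0.5913 -0.566 ] stem [ 0.044  -0.0642] yaw err 2.0540684280900057
bay 0.066 centre [0.0038 0.0666] top z 0.03496546024500988 tilt deg [-0.7626 -0.1904] stem [0.043  0.0687] yaw err 3.0903932622187305
[202.  91.] [0.8232 0.1357]
[333. 135.] [ 0.7201 -0.1439]
[ 81. 267.] [0.4521 0.3909]
[156. 287.] [0.4071 0.2333]
[ 0.3333 -0.7473  0.1025] 0.7775973194121581 25.8417
the job is handed in; nothing more can be done
```

Both small gauges are in the tray, one per bay: A in the bay at y = -66 mm and B in the bay at y = +66 mm. They are dial up with stems out through the notches, released, and the arm is clear. I handed the job in at 25.8 s; it reports no verdict.

- **Lying flat:** both dial tops are at 35.0 mm, which is the 5 mm floor plus the 30 mm case. The fitted tilt is under 1°.
- **Position:** both cases are within about 4 mm of their bay centres.
- **Stem direction:** the top camera puts the stems about 2° (A) and 3° (B) off straight. It sees each stem as only a small, low-resolution patch. The close wrist view of A showed its stem straight and centred in the notch; I didn't view a close picture of B.
- **Setting down:** each gauge was lowered in 0.5 mm steps until it touched the floor. The contact force was about 2 N for A and 8 N for B.
- **Other objects:** the large gauge's position is the same before and after, and the purple and brown look-alikes appear unmoved in the last scene picture.

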